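Restart the controller and sniff its clock oscillator

TASK

Check whether this controller's clock starts up: take the white near-field probe pen with the orange cap from the tool stand, press the red reset button in the bottom of its recess fully down with the pen's tip and let it come back up, then carry the pen over the heat sink and the other tall parts without bumping them and hold its tip about 5 mm above the middle of the silver oscillator can. Keep the pen upright there, its wide faces along the can's long sides, never touching the can. Finish while still holding the pen hovering there, and leave the other things on the bench where they are.

Things in the scene. Friction and masses are not known exactly. Their poses are not given: they have to be found in the camera images.
- probe: loose probe pen, about 60 g, tip down in one of the stand's holes. Origin: end of its tip; z along the pen to its cap. Black nose 42 mm long, 8 mm thick (last 4 mm: 6 mm). Above it, z = 42 to 137 mm, a rectangular barrel, 16 mm along x, 24 mm along y, white, top 27 mm orange; wide faces look along +x and -x, so the wide direction is y. The barrel's underside rests on the stand's top
- stand: grey block, fixed, 62 mm along x, 170 mm along y, 50 mm high, origin under its middle. Three round holes, 10 mm wide, 46 mm deep, at y = -55, 0, 55 mm, hold the probe pen, brush and screwdriver in any order. The pen must be lifted 45 mm to clear it
- controller: controller with its cover off, fixed, z up, origin under its middle. Dark grey open housing 160 mm along x, 240 mm along y (272 mm with low lugs), walls 30 mm high; green board, top at z = 13 mm. At the +y end (y = 64 to 116 mm) a closed dark terminal cover, top at z = 36 mm, with a white-ringed hole of 14 mm diameter at x = -35, y = 90 mm, the reset button in it
- reset (a joint): travel of the reset button in m: 0 up, 0.004 fully down. Spring: about 1 N to start, 4 N at full travel; comes back up by itself; counts as pressed beyond 0.003
- reset_top (a point): middle of the top of the red reset button (11 mm diameter), 5 mm below the face of the terminal cover, facing straight up (31 mm above the bench when up); it moves with the button
- tall_parts: tall parts on the board, origin and axes of the controller (mm): finned heat sink 72 x 36 at x -33, y 26, top z 55, between button and oscillator; 3 round capacitors x 17 to 66, y 7 to 49, top 49; yellow transformer x 30 to 66, y -36 to -4, top 41; black relay x 42 to 62, y -72 to -56, top 29; green terminal block x -60 to 60, y -112 to -103, top 25.6
- oscillator: silver metal-can clock oscillator soldered flat on the board: 13 mm along x, 21 mm (long side) along y, 5 mm high, origin in the middle of its underside, at x = -26, y = -72, z = 13 mm of the controller, same axes. Nothing taller than 3 mm within 20 mm of its edges except the green terminal block
- osc_top (a point): middle of the can's top face, 18 mm above the bench; y along the can's long side, z up
- flux: loose amber bottle, 30 mm diameter, 80 mm tall, standing on the bench just past the controller's terminal-cover end; origin under its middle
- spool: loose spool, 56 mm diameter, 40 mm high, on the bench on the robot's side of the controller; origin under its middle
- tweezers: loose steel tweezers, 120 mm long, 8 mm high, on the bench on the robot's side of the stand; origin near their middle
- dish: loose small steel bowl, 60 mm diameter, 22 mm high, on the bench beyond the controller; origin under its middle
- parts_tray: loose blue divided tray 70 x 110 mm, 25 mm high, on the bench beyond the stand; origin under its middle
- cover: the controller's own removed cover, loose, 164 x 244 mm, 22 mm high, lying on the bench to the robot's right; origin under its middle
- brush: loose blue brush with dark bristles on top, standing in another hole of the stand, top 137 mm above the bench; origin at its lower end
- driver: loose screwdriver, handle up (22 mm thick, black with a green band), standing in another hole of the stand, top 136 mm above the bench; origin at its lower end
There are look-alikes about, which are no part of the job. Leave any purple or yellow look-alike of the probe alone.

How it is judged:
On the way:
1. the reset button is pressed down (more than 3 of its 4 mm) by the tip of the held probe pen (value of joint reset above 0.003 m and contact force between probe and controller above 0.5 N and distance between probe and reset_top below 0.007 m and contact force between the fingers and probe above 0.5 N), for 0.1 s.
At the end, for the whole second after the job is handed in: the robot holds the probe pen, still, its tip 1.5 to 9 mm above the top of the oscillator can and within 5 mm of its middle, the pen upright within 0.12 rad and its wide direction (y) within 0.2 rad of the can's long side, nothing touching the controller, the reset button back up (contact force between the fingers and probe above 0.5 N and z of probe in the frame of osc_top between 0.0015 and 0.009 m and horizontal distance between probe and osc_top below 0.005 m and angle between probe's own z axis and vertical below 0.12 rad and angle between the y axis of probe and the y axis of osc_top, either way round below 0.2 rad and linear speed of probe below 0.02 m/s and contact force between controller and anything else below 0.1 N and value of joint reset below 0.001 m); the arm keeps its last pose, push and grip.
It fails at once if the oscillator can is touched (contact force between oscillator and anything else above 0.3 N).
It fails at once if a tall part on the board is bumped (more than 1 N) (contact force between tall_parts and anything else above 1 N).
It fails at once if another thing on the bench (flux bottle, solder spool, tweezers, screw dish, parts tray, cover, brush or screwdriver) is moved more than 20 mm (distance of any of flux, spool, tweezers, dish, parts_tray, cover, brush, driver from where it was at the start of the episode above 0.02 m).
It also fails if it takes over 46 s, if anything falls off the work surface, if the arm or the gripper's body presses on something with over 40 N, if the wrist force passes 120 N, or if a joint passes its speed limit or range.

ROBOT

A 6-joint arm with a two-finger parallel gripper is mounted at the origin on the work surface. World frame = base frame: x ahead of the robot, y to its left, z up, the work surface at z = 0. Lengths are in m, angles in rad, forces in N, time in s.
With the tool pointing down it reaches from about 0.375 to 0.975 m from the base axis. Payload 3.8 kg.
Tool frame: the origin (TCP) lies on the mounting face of the last link; the fingertips stand 173 mm ahead of it and the grasp point (between the pads) lies 155 mm ahead of it; z points along the fingers, y is the direction in which the jaws open and shut (so a half turn about z gives the same grasp; the last joint's range is limited). The gripper opens to 85 mm and grips with 20 to 120 N. Pads are 22 mm wide; open, the fingers measure 114 mm over their backs; the gripper's body (76 mm by 85 mm) begins 54 mm behind the grasp point. The pads swing forward as they close: fully open they stand 13 mm farther back than shut.
Start: joints at [-1.279, 0.264, 1.604, -0, 1.274, -0.037], TCP at [0.218, -0.639, 0.405] pointing down, gripper open.
Joint ranges: [-2.63, 2.63], [-0.94, 2.18], [0.31, 2.57], [-1.31, 4.45], [0, 2.66], [-2.55, 2.55]. Speed limits (rad/s): [2.57, 2.57, 3.14, 3.14, 3.14, 3.14].

INTERFACE

Orientations are given as a rotation vector (axis times angle).
In Python, from workcell import bot, imaging, order gives the robot as it stands. The module is installed in compiled form; this text tells all that it offers.
- The arm moves only by the shell command python3 -m creep 'ROWS' [OPENING] [FORCE]. ROWS is JSON, a list of rows, each an object with "slide": the shift along the tool's x, y, z each as a share of 25 mm, from -1 to 1, a list of three; "angular": the turn, a rotation vector about the tool's x, y, z each as a share of 4 degrees, from -1 to 1, a list of three. A call has 1 to 5 rows; each row shifts and turns the commanded pose from where the row before left it, along the tool's axes as they then stand; what a row does not reach is not made up. A row lasts 1/12 s, in which the tool goes at most 41.7 mm and 7.16 degrees, less where a joint would pass 70% of its speed; a pose out of reach is approached as far as the arm can. A call with a number of a shift or a turn outside -1 to 1 is refused whole. A call with a gripper value outside its range is refused whole. OPENING is the closure, from -1 (fully open) to 1 (shut), set as the call begins (- or left out, the last holds). The fingers move at their own pace and stop on an object; FORCE is the grip in N (left out, the last holds). Time passes only in rows, so rows that do not move let the fingers close. It gives the time, the measured TCP pose, the force and the opening at its end, in the units of the state.
- bot.read_state(): the state, without advancing time (a new reading comes with each control period).
- imaging.read_camera(name): name is "scene" or "top"; returns (picture, depth): 384x512x3 uint8, red, green, blue; 384x512 float32, m along the optical axis (not along the pixel's ray), 0 where there is no reading.
- imaging.camera_model(name): a dict with "fovy" (degrees; the focal length in pixels is half the picture's height over the tangent of half this angle, whatever the lens; pixels are square), "cx", "cy" (the principal point, pixels), "k1" (the pictures are not rectified: a ray, as slopes to the right and down, at radius r is drawn at 1 + k1 r^2 times it, then the intrinsics apply), "camera_from_world" (4x4, takes a point from world to camera coordinates). Camera axes: x right, y down, z forward; pixel columns grow to the right and rows downward; lengths in m; the calibration is good to about 2 mm. A picture is of the moment at which its call begins. camera_model takes no time and is no camera call.
- order.finish_job(): hands the job in, once; it reports no verdict.
The state is a dict: "time": time; "q": joint angles; "joint_vel": joint speeds; "joint_torque": joint torques, N m; "tool_pos": TCP position; "tcp_rot": TCP orientation; "wrist_force": force on the tool from outside, world axes, zero at the start; "torque": the same for the moment, N m; "width": opening from 0.0 (shut) to 1.0 (fully open).
Only numpy, scipy, OpenCV 4.12 (cv2) and the standard library are available. Lean on these libraries where they do the work, as an engineer would, in place of code of your own. Each camera call takes 0.05 s, during which the arm holds its last target.

## Working session

There is one attempt and no reset: what is moved stays moved. The work goes in short steps, Python scripts to look and compute and a shell command to move; the robot and the scene stay as the last step left them, time stands still between calls to the robot, and variables do not carry over. Pictures are saved under pics/ and viewed, and the job is handed in when it is done.

```bash
mkdir -p pics; ls
cat > h.py <<'E'
import numpy as np, cv2
from workcell import bot, imaging, order
def cam(n):
    m=imaging.camera_model(n); f=192/np.tan(np.radians(m['fovy'])/2)
    K=np.array([[f,0,m['cx']],[0,f,m['cy']],[0,0,1.]]); D=np.array([m['k1'],0,0,0,0.])
    return K,D,np.array(m['camera_from_world'])
def ray(n,u,v):
    K,D,T=cam(n)
    p=cv2.undistortPoints(np.array([[[u,v]]],float),K,D,criteria=(3,50,1e-10))[0,0] if True else 0
    R=T[:3,:3]; c=-R.T@T[:3,3]; return c,R.T@np.array([p[0],p[1],1])
def plane(n,u,v,z):
    c,d=ray(n,u,v); return c+d*(z-c[2])/d[2]
def pt(n,u,v,depth):
    c,d=ray(n,u,v); return c+d*depth
def proj(n,P):
    K,D,T=cam(n); P=np.atleast_2d(P).astype(float)
    return cv2.projectPoints(P,cv2.Rodrigues(T[:3,:3])[0],T[:3,3],K,D)[0][:,0]
def shot(n,name):
    im,d=imaging.read_camera(n); np.save(f'{name}_{n}_d.npy',d); cv2.imwrite(f'{name}_{n}_raw.png',im[:,:,::-1]); return im,d
E
python3 - <<'E'
from h import *
for n in('scene','top'):
    im,d=shot(n,'a'); cv2.imwrite(f'pics/a_{n}.png',cv2.resize(im[:,:,::-1],(800,600),interpolation=cv2.INTER_CUBIC))
    K,D,T=cam(n); print(n,K[0,0],K[:2,2],D[0],-T[:3,:3].T@T[:3,3],T[:3,:3].round(2).tolist())
print(bot.read_state())
E
```

```text
pics
scene 373.9819209804041 [257.43466953 193.55030499] -0.0827062224822058 [1.14937015 0.6023785  0.72245207] [[-0.76, 0.65, 0.01], [0.39, 0.46, -0.8], [-0.52, -0.6, -0.61]]
top 380.26261740715637 [263.40465762 190.68933148] 0.0018196844460118473 [ 0.44692003 -0.04389622  1.10052594] [[-0.02, -1.0, -0.01], [-0.99, 0.02, -0.13], [0.13, 0.01, -0.99]]
{'time': 0.1, 'q': array([-1.27888796e+00,  2.64703111e-01,  1.60524108e+00, -3.97614084e-05,
        1.27374775e+00, -3.69017494e-02]), 'joint_vel': array([ 0.00062387, -0.00182934, -0.00175923,  0.00105022,  0.0006411 ,
       -0.00114402]), 'joint_torque': array([ 3.16199194e-04, -5.16706073e+01, -3.68590879e+01, -7.74217051e-05,
        6.22648935e-03, -8.78000674e-05]), 'tool_pos': array([ 0.21786938, -0.63854025,  0.40346716]), 'tcp_rot': array([-3.09717866e+00, -5.13848223e-01,  4.78213608e-04]), 'wrist_force': array([-0.83847522,  0.36756995, -0.53519005]), 'torque': array([-0.01938927, -0.03329552, -0.02859883]), 'width': 1.0028758626418857}
```

View pics/a_scene.png

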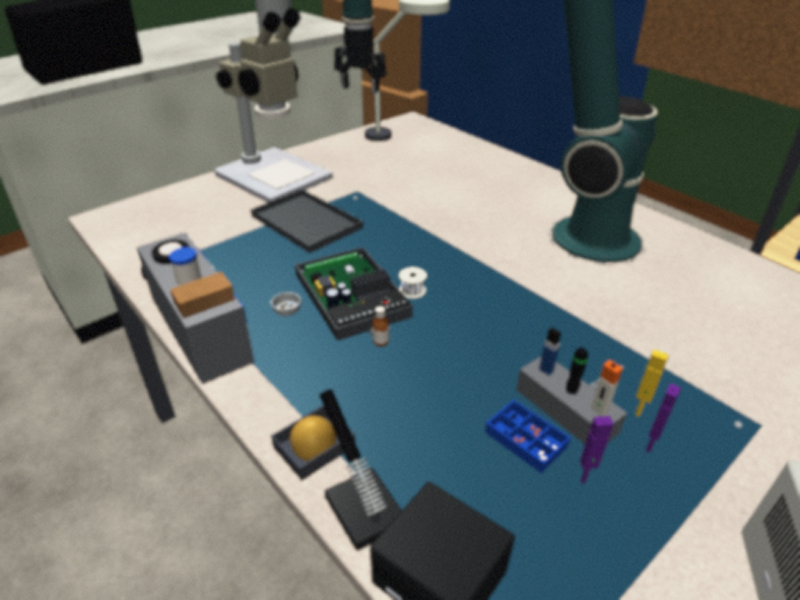

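View pics/a_top.png

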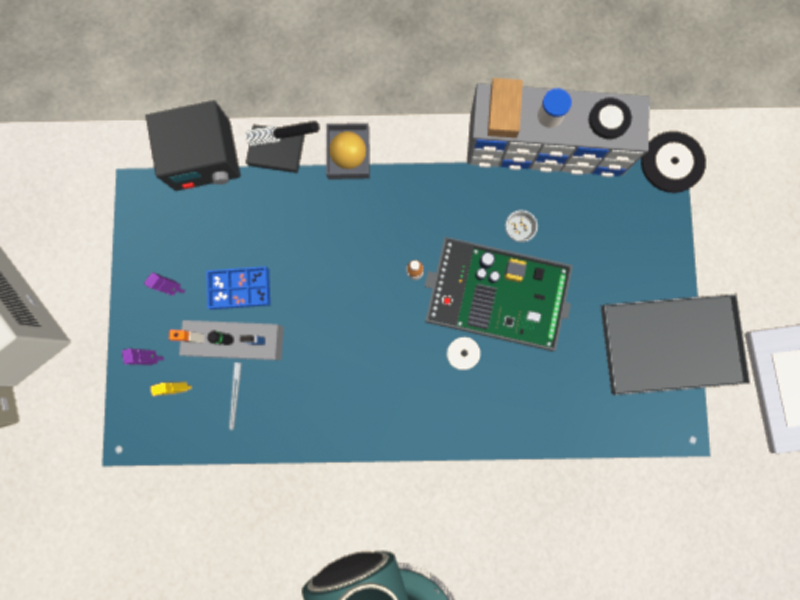

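The candidates for the probe are:
- The white pen with the orange cap in the stand, at scene (608,385) and top (180,336) in the 800-px pictures.
- Two purple look-alikes, at scene (598,440) and (663,415), top (165,284) and (140,357).
- A yellow look-alike, at scene (652,375), top (170,388).

By the description I choose the white and orange one, and I'll check it in a crop.

Run:
```python
from h import *
s=cv2.imread('a_scene_raw.png');t=cv2.imread('a_top_raw.png')
def crop(im,x,y,w,h,k,name): cv2.imwrite(name,cv2.resize(im[y:y+h,x:x+w],None,fx=k,fy=k,interpolation=cv2.INTER_CUBIC))
a=cv2.resize(s[195:315,325:445],(400,400),interpolation=3); b=cv2.resize(t[190:250,100:190],(400,267),interpolation=3)
c=np.zeros((400,800,3),np.uint8); c[:,:400]=a; c[:267,400:]=b; cv2.imwrite('pics/crop1.png',c)
crop(t,255,140,120,90,6.6,'pics/crop2.png')
```

```text
(no output)
```

View pics/crop1.png

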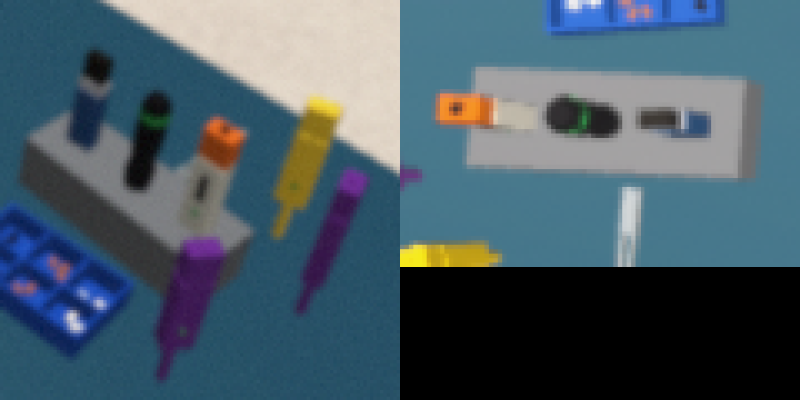

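View pics/crop2.png

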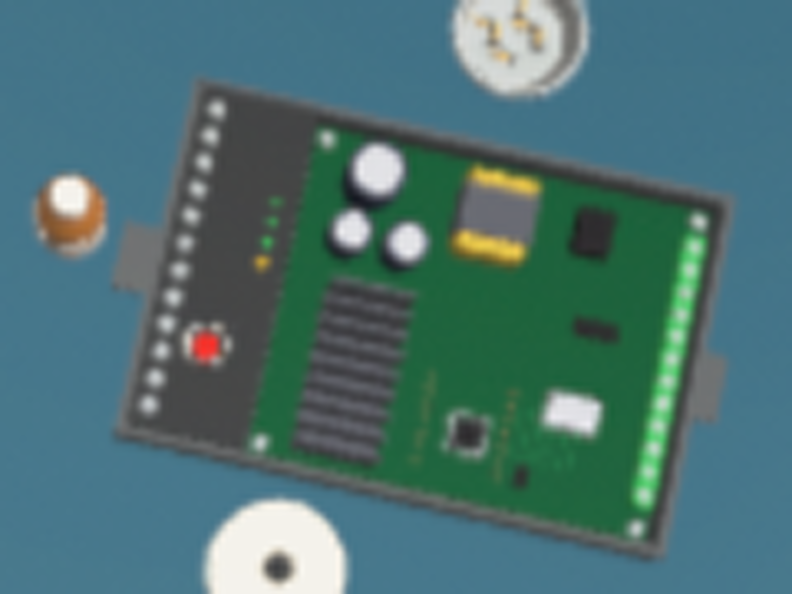

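The crop confirms it: the pen with the orange cap and white barrel is in the stand's left hole, cap at top raw about (115,214). The screwdriver with the green band is in the middle and the blue brush on the right. In the board crop, the red button is at (205,345) and the silver can at (573,413). Now I'll measure them.

Run:
```python
from h import *
t=cv2.imread('a_top_raw.png'); d=np.load('a_top_d.npy'); hs=cv2.cvtColor(t,cv2.COLOR_BGR2HSV); H,S,V=cv2.split(hs)
def blob(m,x0,y0,x1,y1):
    mm=np.zeros_like(m); mm[y0:y1,x0:x1]=m[y0:y1,x0:x1]; n,l,st,c=cv2.connectedComponentsWithStats(mm); i=1+np.argmax(st[1:,4]); return c[i],(l==i)
# button
c,m=blob(((H<6)|(H>174)).astype(np.uint8)*(S>150).astype(np.uint8)*(V>120).astype(np.uint8),270,180,300,205)
print('btn px',c,m.sum(),'w',plane('top',*c,.031),'depth pt',pt('top',*c,np.median(d[m])))
x,y=c.astype(int)
# can
c,m=blob(((S<40)&(V>150)).astype(np.uint8),334,195,350,210)
ct,(w,h),a=cv2.minAreaRect(np.argwhere(m)[:,::-1].astype(np.float32)); print('can px',c,ct,w,h,a,m.sum(),plane('top',*c,.018),'depth',pt('top',*c,np.median(d[m])))
# cap
c,m=blob(((H<14)&(S>170)&(V>110)).astype(np.uint8),100,200,135,225)
print('cap',c,m.sum()); ys,xs=np.where(m)
P=np.array([pt('top',u,v,d[v,u]) for u,v in zip(xs,ys)]); 
for p,u,v in zip(P,xs,ys): print(u,v,p.round(4),t[v,u])
```

```text
Traceback (most recent call last):
  File "h.py", line 12, in plane
    c,d=ray(n,u,v); return c+d*(z-c[2])/d[2]
        ~~~^^^^^^^
  File "h.py", line 9, in ray
    p=cv2.undistortPoints(np.array([[[u,v]]],float),K,D,criteria=(3,50,1e-10))[0,0] if True else 0
      ~~~~~~~~~~~~~~~~~~~^^^^^^^^^^^^^^^^^^^^^^^^^^^^^^^^^^^^^^^^^^^^^^^^^^^^^
cv2.error: OpenCV(4.12.0) :-1: error: (-5:Bad argument) in function 'undistortPoints'
> Overload resolution failed:
>  - undistortPoints() got an unexpected keyword argument 'criteria'
>  - undistortPoints() got an unexpected keyword argument 'criteria'
```

Run:
```python
from h import *
# heights map from depth, top view -> stand top & controller top planes
d=np.load('a_top_d.npy')
K,D,T=cam('top'); v,u=np.mgrid[0:384,0:512]
p=cv2.undistortPoints(np.stack([u,v],-1).reshape(-1,1,2).astype(float),K,D).reshape(-1,2)
X=np.c_[p,np.ones(len(p))]*d.reshape(-1,1); W=(X-T[:3,3])@T[:3,:3]; np.save('W.npy',W.reshape(384,512,3)); W=W.reshape(384,512,3)
def rect(box,z0,z1):
    x0,y0,x1,y1=box; s=W[y0:y1,x0:x1]; m=(s[...,2]>z0)&(s[...,2]<z1); q=s[m][:,:2].astype(np.float32); r=cv2.minAreaRect(q); print(r,m.sum(),np.median(s[m][:,2])); return r
rect((105,195,190,240),.045,.055)
rect((265,145,380,235),.012,.075)
rect((265,145,380,235),.026,.075)
```

```text
((0.512589156627655, 0.2889278531074524), (0.17118161916732788, 0.061967961490154266), 86.50341033935547) 1001 0.047998424713121796
((0.5888825058937073, -0.19419409334659576), (0.2398267686367035, 0.2874951958656311), 9.817780494689941) 3526 0.03097758456691274
((0.5630399584770203, -0.16763660311698914), (0.2830195128917694, 0.22784389555454254), 76.09432983398438) 2255 0.03450998742159773
```

```bash
sed -i 's/p=cv2.undistortPoints.*/p=cv2.undistortPointsIter(np.array([[[u,v]]],float),K,D,None,None,(3,50,1e-10))[0,0]/' h.py
python3 - <<'E'
from h import *
t=cv2.imread('a_top_raw.png'); d=np.load('a_top_d.npy'); W=np.load('W.npy')
def blob(m,x0,y0,x1,y1):
    m=m.astype(np.uint8);mm=np.zeros_like(m); mm[y0:y1,x0:x1]=m[y0:y1,x0:x1]; n,l,st,c=cv2.connectedComponentsWithStats(mm); i=1+np.argmax(st[1:,4]); return c[i],(l==i)
def bs(im,n):
    hs=cv2.cvtColor(im,cv2.COLOR_BGR2HSV); return cv2.split(hs)
H,S,V=bs(t,0)
c,m=blob(((H<6)|(H>174))&(S>150)&(V>120),270,180,300,205)
print('btn',c,m.sum(),plane('top',*c,.031),pt('top',*c,np.median(d[m])))
c,m=blob((S<40)&(V>150),334,195,350,210)
print('can',c,cv2.minAreaRect(W[m][:,:2].astype(np.float32)),m.sum(),plane('top',*c,.018),pt('top',*c,np.median(d[m])))
c,m=blob((H<16)&(S>150)&(V>110),100,200,130,225)
q=W[m]; tp=q[:,2]>q[:,2].max()-.006; print('cap',c,m.sum(),q[:,2].max(),tp.sum(),cv2.minAreaRect(q[tp][:,:2].astype(np.float32)),q[tp].mean(0))
ys,xs=np.where(m); u,v=xs[tp].mean(),ys[tp].mean(); print('cap top ray at .1415(z)',u,v,plane('top',u,v,.141))
# screen: board edge from screen
s=cv2.imread('a_scene_raw.png'); ds=np.load('a_scene_d.npy'); H,S,V=bs(s,0)
c2,m2=blob(((H<6)|(H>174))&(S>110)&(V>80),235,180,262,205); print('btn scene',c2,m2.sum(),plane('scene',*c2,.031))
c3,m3=blob((H<14)&(S>150)&(V>110),380,225,405,255); print('cap scene',c3,m3.sum(),pt('scene',*c3,ds[int(c3[1]),int(c3[0])]))
print(proj('scene',[[.5,.35,.141]]))
K,D,T=cam('scene'); ys,xs=np.where(m3); P=np.array([pt('scene',a,b,ds[b,a]) for a,b in zip(xs,ys)]); tp=P[:,2]>P[:,2].max()-.006; print(P[:,2].max(),tp.sum(),P[tp].mean(0),cv2.minAreaRect(P[tp][:,:2].astype(np.float32)))
E
```

```text
btn [285.8 192. ] 10 [ 0.57727642 -0.10097936  0.031     ] [ 0.57747702 -0.1010672   0.02935419]
can [341.34146341 202.04878049] ((0.5484262704849243, -0.2605193257331848), (0.022127870470285416, 0.014777183532714844), 70.84890747070312) 41 [ 0.54720869 -0.25938999  0.018     ] [ 0.54747985 -0.25997265  0.01507306]
cap [113.9516129  214.29032258] 62 0.14552619780871698 42 ((0.5150794386863708, 0.3426783084869385), (0.021612251177430153, 0.014903879724442959), 85.5742416381836) [0.51534921 0.3441053  0.14231709]
cap top ray at .1415(z) 112.5 214.0 [0.51544108 0.34463835 0.141     ]
btn scene [246.         192.71428571] 7 [ 0.57647884 -0.10551323  0.031     ]
cap scene [391.14655172 237.5862069 ] 116 [0.5250931  0.34742503 0.14138131]
[[398.18177315 233.27393805]]
0.14632450093033 56 [0.51957428 0.34424817 0.14385568] ((0.5194671154022217, 0.3440450131893158), (0.018357351422309875, 0.02200974151492119), 0.2559041678905487)
```

Measured:
- **Pen:** axis at (0.515, 0.344). The cap top reads about 0.145, which is what it must be. Its wide direction is at about 86°, and stand centre plus 55 mm agrees to 1 mm.
- **Button and can:** button (0.577, -0.101), can (0.547, -0.260). They are 161.6 mm apart against 162.2 nominal, and the controller yaw is -13.8°.

Next I turn the tool by +67.7° about world z (negative about tool z).

```bash
python3 -m creep '[{"slide":[0,0,0],"angular":[0,0,-1]},{"slide":[0,0,0],"angular":[0,0,-1]},{"slide":[0,0,0],"angular":[0,0,-1]},{"slide":[0,0,0],"angular":[0,0,-1]},{"slide":[0,0,0],"angular":[0,0,-1]}]' -1 40
python3 -m creep '[{"slide":[0,0,0],"angular":[0,0,-1]},{"slide":[0,0,0],"angular":[0,0,-1]},{"slide":[0,0,0],"angular":[0,0,-1]},{"slide":[0,0,0],"angular":[0,0,-1]},{"slide":[0,0,0],"angular":[0,0,-1]}]'
python3 -m creep '[{"slide":[0,0,0],"angular":[0,0,-1]},{"slide":[0,0,0],"angular":[0,0,-1]},{"slide":[0,0,0],"angular":[0,0,-1]},{"slide":[0,0,0],"angular":[0,0,-1]},{"slide":[0,0,0],"angular":[0,0,-1]}]'
python3 -m creep '[{"slide":[0,0,0],"angular":[0,0,-1]},{"slide":[0,0,0],"angular":[0,0,-0.92]},{"slide":[0,0,0],"angular":[0,0,0]}]'
cat >> h.py <<'E'
from scipy.spatial.transform import Rotation as Ro
def delta(goal,yawdeg=None,dep=0):
    """print tool-frame shift (units of 25mm) from measured TCP to goal TCP; yaw of tool y"""
    s=bot.read_state(); R=Ro.from_rotvec(s['tcp_rot']).as_matrix(); e=np.array(goal)-s['tool_pos']
    print('t',s['time'],'tcp',s['tool_pos'].round(4),'F',s['wrist_force'].round(2),'w',round(s['width'],3),'q',s['q'].round(2))
    print('err world mm',(e*1e3).round(2),'tool units',(R.T@e/.025).round(3))
    yw=np.degrees(np.arctan2(R[1,1],R[0,1])); print('yaw tool y',yw.round(2),'tilt',R[:2,2].round(4))
    if yawdeg is not None: 
        w=np.radians(yawdeg); y=np.array([np.cos(w),np.sin(w),0]); z=np.array([0,0,-1.]); G=np.c_[np.cross(y,z),y,z]
        print('rot units',(np.degrees(Ro.from_matrix(R.T@G).as_rotvec())/4).round(3))
E
python3 -c "
from h import *
delta([.515,.344,.405],-3.5)"
```

```text
time: 0.52
tool_pos: [0.2179, -0.6386, 0.4039]
tcp_rot: [-2.96, -1.049, -0.0]
wrist_force: [0.5, -0.6, -0.2]
width: 1.001
time: 0.93
tool_pos: [0.2179, -0.6386, 0.4039]
tcp_rot: [-2.733, -1.547, -0.001]
wrist_force: [-0.1, -0.4, 0.5]
width: 1.002
time: 1.35
tool_pos: [0.2179, -0.6386, 0.4039]
tcp_rot: [-2.422, -1.998, -0.001]
wrist_force: [0.4, -0.1, -0.3]
width: 0.995
time: 1.6
tool_pos: [0.2179, -0.6386, 0.4039]
tcp_rot: [-2.285, -2.154, -0.001]
wrist_force: [-0.6, -0.2, 0.2]
width: 1.002
t 1.6 tcp [ 0.2179 -0.6386  0.4039] F [-0.65 -0.15  0.24] w 1.002 q [-1.28  0.26  1.6   0.    1.27 -1.22]
err world mm [297.1  982.65   1.08] tool units [3.9941e+01 9.5360e+00 2.0000e-03]
yaw tool y -3.39 tilt [-0.0004  0.0013]
rot units [-0.006 -0.018  0.026]
```

```bash
python3 -m creep '[{"slide":[1,0.6,0],"angular":[0,0,0]},{"slide":[1,0.6,0],"angular":[0,0,0]},{"slide":[1,0.6,0],"angular":[0,0,0]},{"slide":[1,0.6,0],"angular":[0,0,0]},{"slide":[1,0.6,0],"angular":[0,0,0]}]' | head -2
python3 -m creep '[{"slide":[1,0.6,0],"angular":[0,0,0]},{"slide":[1,0.6,0],"angular":[0,0,0]},{"slide":[1,0.6,0],"angular":[0,0,0]},{"slide":[1,0.6,0],"angular":[0,0,0]},{"slide":[1,0.6,0],"angular":[0,0,0]}]' | head -2
python3 -m creep '[{"slide":[1,0.6,0],"angular":[0,0,0]},{"slide":[1,0.6,0],"angular":[0,0,0]},{"slide":[1,0.6,0],"angular":[0,0,0]},{"slide":[1,0.6,0],"angular":[0,0,0]},{"slide":[1,0.6,0],"angular":[0,0,0]}]' | head -2
python3 -m creep '[{"slide":[1,0.5,0],"angular":[0,0,0]},{"slide":[1,0,0],"angular":[0,0,0]},{"slide":[1,0,0],"angular":[0,0,0]},{"slide":[1,0,0],"angular":[0,0,0]},{"slide":[1,0,0],"angular":[0,0,0]}]' | head -2
python3 -m creep '[{"slide":[1,0,0],"angular":[0,0,0]},{"slide":[1,0,0],"angular":[0,0,0]},{"slide":[1,0,0],"angular":[0,0,0]},{"slide":[1,0,0],"angular":[0,0,0]},{"slide":[1,0,0],"angular":[0,0,0]}]' | head -2
python3 -m creep '[{"slide":[1,0,0],"angular":[0,0,0]},{"slide":[1,0,0],"angular":[0,0,0]},{"slide":[1,0,0],"angular":[0,0,0]},{"slide":[1,0,0],"angular":[0,0,0]},{"slide":[1,0,0],"angular":[0,0,0]}]' | head -2
python3 -c "
from h import *
delta([.515,.344,.405],-3.5)"
```

```text
time: 2.02
tool_pos: [0.3008, -0.5174, 0.4042]
time: 2.43
tool_pos: [0.3833, -0.397, 0.4044]
time: 2.85
tool_pos: [0.4658, -0.2768, 0.4044]
time: 3.27
tool_pos: [0.4852, -0.1529, 0.4043]
time: 3.68
tool_pos: [0.4927, -0.0282, 0.4045]
time: 4.1
tool_pos: [0.5003, 0.0966, 0.4045]
t 4.1 tcp [0.5003 0.0966 0.4045] F [-0.11 -0.32  0.04] w 1.0 q [ 0.14 -0.05  1.95 -0.    1.24  0.2 ]
err world mm [ 14.74 247.43   0.53] tool units [ 9.915 -0.033 -0.022]
yaw tool y -3.6 tilt [-0.0003 -0.0001]
rot units [-0.004  0.002 -0.025]
```

```bash
python3 -m creep '[{"slide":[1,0,0],"angular":[0,0,0]},{"slide":[1,0,0],"angular":[0,0,0]},{"slide":[1,0,0],"angular":[0,0,0]},{"slide":[1,0,0],"angular":[0,0,0]},{"slide":[1,0,0],"angular":[0,0,0]}]' | head -2
python3 -m creep '[{"slide":[1,0,0],"angular":[0,0,0]},{"slide":[1,0,0],"angular":[0,0,0]},{"slide":[1,0,0],"angular":[0,0,0]},{"slide":[1,0,0],"angular":[0,0,0]},{"slide":[0.9,0,0],"angular":[0,0,0]}]' | head -2
python3 -m creep '[{"slide":[0,0,0],"angular":[0,0,0]}]' | head -2
python3 - <<'E'
from h import *
delta([.515,.344,.405],-3.5)
W=np.load('W.npy'); t=cv2.imread('a_top_raw.png'); H,S,V=cv2.split(cv2.cvtColor(t,cv2.COLOR_BGR2HSV))
for nm,b in dict(yel=((H>20)&(H<32)&(S>150)),pur=((H>135)&(H<160)&(S>80))).items():
    b=b.copy(); b[:,150:]=0; n,l,st,c=cv2.connectedComponentsWithStats(b.astype(np.uint8))
    for i in range(1,n):
        if st[i,4]>15: q=W[l==i]; print(nm,c[i],q.min(0).round(3),q.max(0).round(3))
im,d=shot('scene','b'); cv2.imwrite('pics/b_scene.png',cv2.resize(im[150:350,300:500,::-1],(600,600)))
E
```

```text
time: 4.52
tool_pos: [0.5079, 0.2214, 0.4044]
time: 4.93
tool_pos: [0.5153, 0.3439, 0.4043]
time: 5.02
tool_pos: [0.5153, 0.3458, 0.4042]
t 5.0167 tcp [0.5153 0.3458 0.4042] F [-0.29 -0.85 -0.1 ] w 1.001 q [0.55 0.16 1.73 0.   1.25 0.61]
err world mm [-0.33 -1.78  0.77] tool units [-0.072 -0.009 -0.031]
yaw tool y -3.44 tilt [-0.0002  0.0018]
rot units [-0.005 -0.026  0.015]
yel [107.97297297 248.07432432] [0.42  0.359 0.008] [0.438 0.383 0.138]
pur [103.5497076  181.49122807] [ 0.447 -0.044  0.014] [0.618 0.401 1.101]
pur [ 88.91256831 228.10382514] [ 0.447 -0.044  0.014] [0.494 0.433 1.101]
```

View pics/b_scene.png

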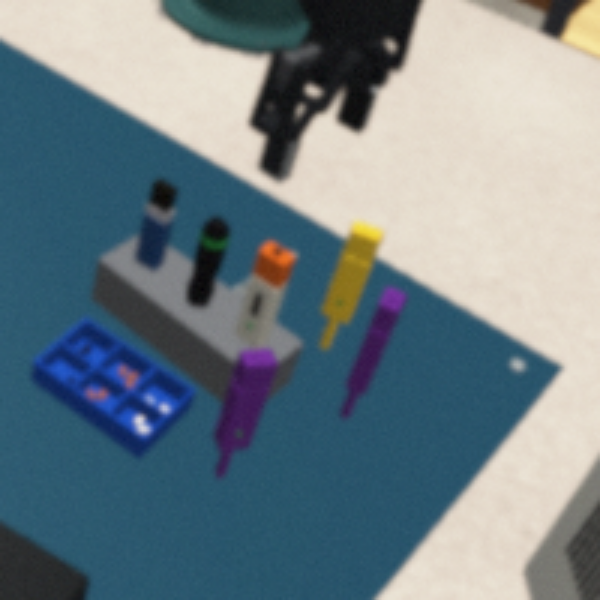

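The hand hovers over the pen, at about (275,250) in the crop, with the jaws along the pen's narrow direction. The look-alikes stand clear. Going down to grasp 92 mm above the tip.

```bash
python3 -m creep '[{"slide":[-0.04,0,1],"angular":[0,0,0]},{"slide":[0,0,1],"angular":[0,0,0]},{"slide":[0,0,1],"angular":[0,0,0]},{"slide":[0,0,1],"angular":[0,0,0]}]' | head -4
python3 -m creep '[{"slide":[0,0,1],"angular":[0,0,0]},{"slide":[0,0,0.96],"angular":[0,0,0]},{"slide":[0,0,0],"angular":[0,0,0]}]' | head -4
python3 - <<'E'
from h import *
delta([.515,.344,.255],-3.5)
im,d=shot('scene','c'); cv2.imwrite('pics/c_scene.png',cv2.resize(im[150:300,320:470,::-1],(600,600)))
E
```

```text
time: 5.4
tool_pos: [0.5154, 0.3404, 0.3037]
tcp_rot: [2.29, 2.151, -0.0]
wrist_force: [-1.0, 0.7, -0.4]
time: 5.65
tool_pos: [0.513, 0.3388, 0.2496]
tcp_rot: [-2.288, -2.149, 0.017]
wrist_force: [-0.9, -1.2, -0.2]
t 5.65 tcp [0.513  0.3388 0.2496] F [-0.91 -1.16 -0.22] w 0.999 q [ 0.54  0.29  1.87 -0.    0.99  0.61]
err world mm [1.97 5.16 5.37] tool units [ 0.21   0.064 -0.217]
yaw tool y -3.59 tilt [-0.0093 -0.0061]
rot units [-0.128  0.095 -0.022]
```

View pics/c_scene.png

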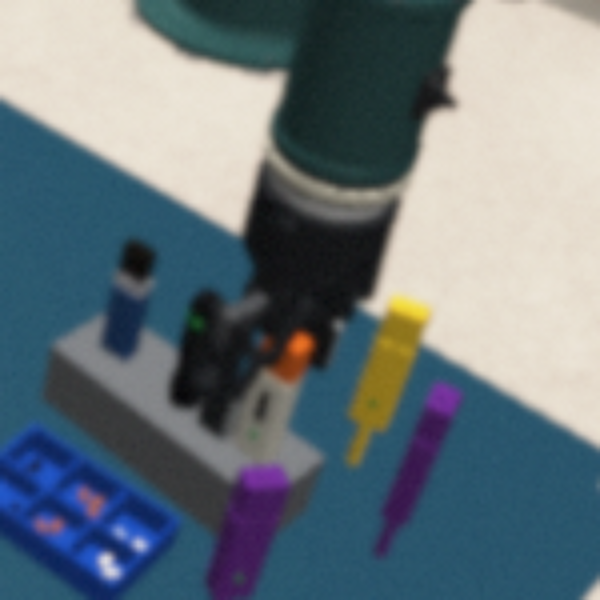

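```bash
python3 -m creep '[{"slide":[0,0,0],"angular":[0,0,0]},{"slide":[0,0,0],"angular":[0,0,0]}]' | head -4
python3 - <<'E'
from h import *
delta([.515,.344,.255],-3.5)
E
```

```text
time: 5.87
tool_pos: [0.5165, 0.3415, 0.2578]
tcp_rot: [2.288, 2.152, 0.005]
wrist_force: [-0.0, 0.2, -0.2]
t 5.8667 tcp [0.5165 0.3415 0.2578] F [-0.03  0.21 -0.23] w 1.001 q [ 0.54  0.29  1.86 -0.    0.99  0.61]
err world mm [-1.46  2.49 -2.81] tool units [ 0.096 -0.065  0.112]
yaw tool y -3.53 tilt [0.0027 0.0015]
rot units [ 0.038 -0.024 -0.007]
```

```bash
for i in 1 2 3; do python3 -m creep '[{"slide":[0,0,0],"angular":[0,0,0]}]' | head -3; done
python3 - <<'E'
from h import *
delta([.515,.344,.255],-3.5)
E
```

```text
time: 5.95
tool_pos: [0.5165, 0.3418, 0.2582]
tcp_rot: [2.288, 2.152, 0.006]
time: 6.03
tool_pos: [0.5163, 0.3418, 0.2579]
tcp_rot: [2.288, 2.152, 0.005]
time: 6.12
tool_pos: [0.516, 0.3417, 0.2573]
tcp_rot: [2.288, 2.153, 0.004]
t 6.1167 tcp [0.516  0.3417 0.2573] F [ 0.64 -0.45 -0.39] w 1.001 q [ 0.54  0.29  1.86 -0.    0.99  0.61]
err world mm [-1.02  2.31 -2.28] tool units [ 0.09  -0.046  0.091]
yaw tool y -3.48 tilt [0.0022 0.0013]
rot units [ 0.031 -0.021  0.004]
```

```bash
python3 -m creep '[{"slide":[0.1,0,0.04],"angular":[0,0,0]},{"slide":[0,0,0],"angular":[0,0,0]},{"slide":[0,0,0],"angular":[0,0,0]}]' | head -4
python3 -c "
from h import *
delta([.515,.344,.255],-3.5)"
python3 -m creep '[{"slide":[0,0,0],"angular":[0,0,0]},{"slide":[0,0,0],"angular":[0,0,0]},{"slide":[0,0,0],"angular":[0,0,0]},{"slide":[0,0,0],"angular":[0,0,0]}]' 1 60
python3 -m creep '[{"slide":[0,0,0],"angular":[0,0,0]},{"slide":[0,0,0],"angular":[0,0,0]},{"slide":[0,0,0],"angular":[0,0,0]},{"slide":[0,0,0],"angular":[0,0,0]}]' 
python3 -m creep '[{"slide":[0,0,0],"angular":[0,0,0]},{"slide":[0,0,0],"angular":[0,0,0]},{"slide":[0,0,0],"angular":[0,0,0]},{"slide":[0,0,0],"angular":[0,0,0]}]'
python3 - <<'E'
from h import *
delta([.515,.344,.255],-3.5)
im,d=shot('scene','d'); cv2.imwrite('pics/d_scene.png',cv2.resize(im[150:300,320:470,::-1],(600,600)))
E
```

```text
time: 6.37
tool_pos: [0.5156, 0.3441, 0.2548]
tcp_rot: [2.288, 2.153, 0.0]
wrist_force: [0.2, -0.8, 0.2]
t 6.3667 tcp [0.5156 0.3441 0.2548] F [ 0.22 -0.84  0.16] w 0.998 q [0.55 0.29 1.86 0.   0.99 0.61]
err world mm [-0.64 -0.08  0.24] tool units [-0.005 -0.025 -0.01 ]
yaw tool y -3.47 tilt [0.0001 0.0001]
rot units [ 0.001 -0.001  0.008]
time: 6.7
tool_pos: [0.5157, 0.3439, 0.2546]
tcp_rot: [-2.288, -2.153, 0.0]
wrist_force: [-0.4, 0.9, -0.7]
width: 0.455
time: 7.03
tool_pos: [0.5157, 0.3439, 0.2547]
tcp_rot: [2.288, 2.153, 0.0]
wrist_force: [-0.4, 0.2, 0.7]
width: 0.174
time: 7.37
tool_pos: [0.5157, 0.3439, 0.2547]
tcp_rot: [2.288, 2.153, 0.0]
wrist_force: [-0.0, -0.5, 0.4]
width: 0.181
t 7.3667 tcp [0.5157 0.3439 0.2547] F [-0.04 -0.48  0.41] w 0.181 q [ 0.55  0.29  1.86 -0.    0.99  0.61]
err world mm [-0.72  0.08  0.25] tool units [ 0.002 -0.029 -0.01 ]
yaw tool y -3.48 tilt [0.0002 0.0001]
rot units [ 0.003 -0.001  0.004]
```

View pics/d_scene.png

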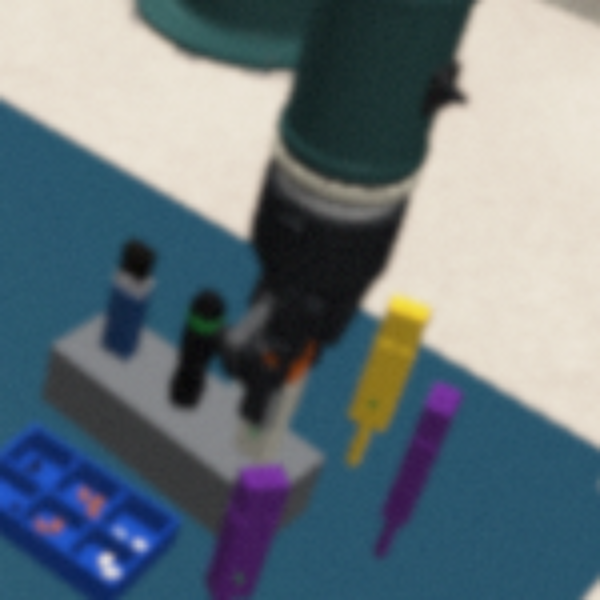

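The opening of 0.181 (15.4 mm) matches the 16 mm barrel, and the crop shows the pads on it at about (265,390). Lifting straight up.

```bash
python3 -m creep '[{"slide":[0,0,-0.3],"angular":[0,0,0]},{"slide":[0,0,-0.5],"angular":[0,0,0]},{"slide":[0,0,-0.6],"angular":[0,0,0]},{"slide":[0,0,-0.6],"angular":[0,0,0]},{"slide":[0,0,-0.6],"angular":[0,0,0]}]'
python3 -m creep '[{"slide":[0,0,-1],"angular":[0,0,0]},{"slide":[0,0,-1],"angular":[0,0,0]},{"slide":[0,0,-1],"angular":[0,0,0]},{"slide":[0,0,-1],"angular":[0,0,0]},{"slide":[0,0,-1],"angular":[0,0,0]}]'
python3 -m creep '[{"slide":[0,0,0],"angular":[0,0,0]},{"slide":[0,0,0],"angular":[0,0,0]}]'
python3 - <<'E'
from h import *
# goal: above button
delta([.577,-.101,.44],-13.8)
im,d=shot('scene','e'); cv2.imwrite('pics/e_scene.png',cv2.resize(im[50:300,270:480,::-1],(504,600)))
E
```

```text
time: 7.83
tool_pos: [0.5155, 0.3438, 0.3214]
tcp_rot: [-2.288, -2.153, 0.001]
wrist_force: [-0.5, -0.2, -2.0]
width: 0.183
time: 8.25
tool_pos: [0.5152, 0.3436, 0.4472]
tcp_rot: [-2.288, -2.153, -0.0]
wrist_force: [0.2, -0.1, -1.7]
width: 0.183
time: 8.42
tool_pos: [0.5158, 0.344, 0.4481]
tcp_rot: [2.287, 2.152, 0.008]
wrist_force: [0.7, -0.4, -1.0]
width: 0.178
t 8.4167 tcp [0.5158 0.344  0.4481] F [ 0.72 -0.44 -1.  ] w 0.178 q [0.55 0.14 1.68 0.   1.32 0.61]
err world mm [  61.2  -445.04   -8.1 ] tool units [-17.621   3.522   0.287]
yaw tool y -3.48 tilt [0.0043 0.0027]
rot units [ 0.055 -0.047  2.58 ]
```

View pics/e_scene.png

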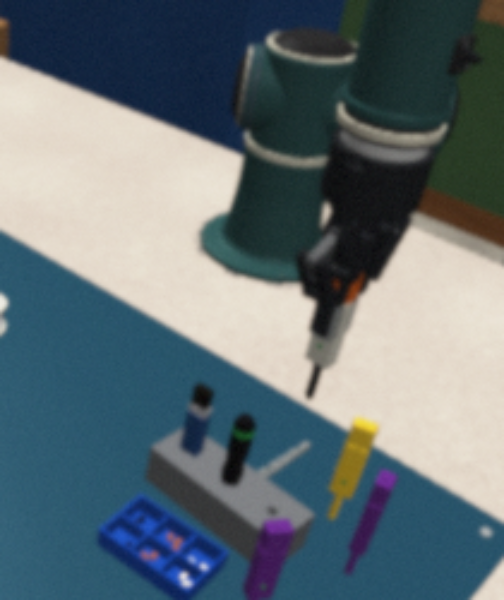

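The pen is out of the stand, hanging straight in the jaws with its tip at about (312,395) in the crop; the brush and screwdriver have not moved. Carrying it to the button.

```bash
python3 -m creep '[{"slide":[-0.5,0.1,0],"angular":[0,0,0]},{"slide":[-1,0.2,0],"angular":[0,0,0]},{"slide":[-1,0.2,0],"angular":[0,0,0]},{"slide":[-1,0.2,0],"angular":[0,0,0]},{"slide":[-1,0.2,0],"angular":[0,0,0]}]' | head -2
python3 -m creep '[{"slide":[-1,0.2,0],"angular":[0,0,0]},{"slide":[-1,0.2,0],"angular":[0,0,0]},{"slide":[-1,0.2,0],"angular":[0,0,0]},{"slide":[-1,0.2,0],"angular":[0,0,0]},{"slide":[-1,0.2,0],"angular":[0,0,0]}]' | head -2
python3 -m creep '[{"slide":[-1,0.2,0],"angular":[0,0,0]},{"slide":[-1,0.2,0],"angular":[0,0,0]},{"slide":[-1,0.2,0],"angular":[0,0,0]},{"slide":[-1,0.2,0],"angular":[0,0,0]},{"slide":[-1,0.2,0],"angular":[0,0,0]}]' | head -2
python3 -m creep '[{"slide":[-1,0.2,0],"angular":[0,0,0]},{"slide":[-1,0.2,0],"angular":[0,0,0]},{"slide":[-1,0.2,0],"angular":[0,0,0]},{"slide":[0,0,0],"angular":[0,0,1]},{"slide":[0,0,0],"angular":[0,0,1]}]' | head -2
python3 -m creep '[{"slide":[0,0,0],"angular":[0,0,0.58]},{"slide":[0,0,0],"angular":[0,0,0]},{"slide":[0,0,0],"angular":[0,0,0]},{"slide":[0,0,0],"angular":[0,0,0]},{"slide":[0,0,0],"angular":[0,0,0]}]' | head -2
python3 - <<'E'
from h import *
delta([.577,-.101,.34],-13.8)
E
```

```text
time: 8.88
tool_pos: [0.5307, 0.2282, 0.4422]
time: 9.3
tool_pos: [0.5478, 0.1018, 0.4423]
time: 9.72
tool_pos: [0.565, -0.0243, 0.4423]
time: 10.13
tool_pos: [0.5755, -0.1005, 0.4421]
time: 10.55
tool_pos: [0.5762, -0.0981, 0.444]
t 10.55 tcp [ 0.5762 -0.0981  0.444 ] F [-0.91 -0.41 -0.3 ] w 0.181 q [-0.21  0.07  1.75 -0.    1.32  0.03]
err world mm [   0.85   -2.87 -104.03] tool units [-0.103  0.065  4.161]
yaw tool y -13.75 tilt [-0.0012  0.0002]
rot units [-0.018  0.002  0.012]
```

```bash
python3 -m creep '[{"slide":[-0.1,0.05,0.6],"angular":[0,0,0]},{"slide":[0,0,0.9],"angular":[0,0,0]},{"slide":[0,0,0.9],"angular":[0,0,0]},{"slide":[0,0,0.9],"angular":[0,0,0]},{"slide":[0,0,0.7],"angular":[0,0,0]}]' | head -2
python3 -m creep '[{"slide":[0,0,0.4],"angular":[0,0,0]},{"slide":[0,0,0],"angular":[0,0,0]},{"slide":[0,0,0],"angular":[0,0,0]},{"slide":[0,0,0],"angular":[0,0,0]},{"slide":[0,0,0],"angular":[0,0,0]}]' | head -2
python3 -m creep '[{"slide":[0,0,0],"angular":[0,0,0]},{"slide":[0,0,0],"angular":[0,0,0]},{"slide":[0,0,0],"angular":[0,0,0]}]' | head -2
python3 - <<'E'
from h import *
delta([.577,-.101,.33],-13.8)
for n in('scene','top'): im,d=shot(n,'f')
s=cv2.imread('f_scene_raw.png');t=cv2.imread('f_top_raw.png')
c=np.zeros((600,800,3),np.uint8); c[:,:400]=cv2.resize(s[110:230,210:290],(400,600),interpolation=3); c[:,400:]=cv2.resize(t[150:240,260:320],(400,600),interpolation=3); cv2.imwrite('pics/f.png',c)
E
```

```text
time: 10.97
tool_pos: [0.5765, -0.1005, 0.3427]
time: 11.38
tool_pos: [0.5779, -0.101, 0.3366]
time: 11.63
tool_pos: [0.5773, -0.1009, 0.3355]
t 11.6333 tcp [ 0.5773 -0.1009  0.3355] F [ 0.57 -0.   -1.15] w 0.18 q [-0.22  0.15  1.87  0.    1.12  0.03]
err world mm [-0.28 -0.13 -5.48] tool units [-0.008 -0.01   0.219]
yaw tool y -13.8 tilt [ 0.0013 -0.0002]
rot units [ 0.019 -0.001 -0.   ]
```

View pics/f.png

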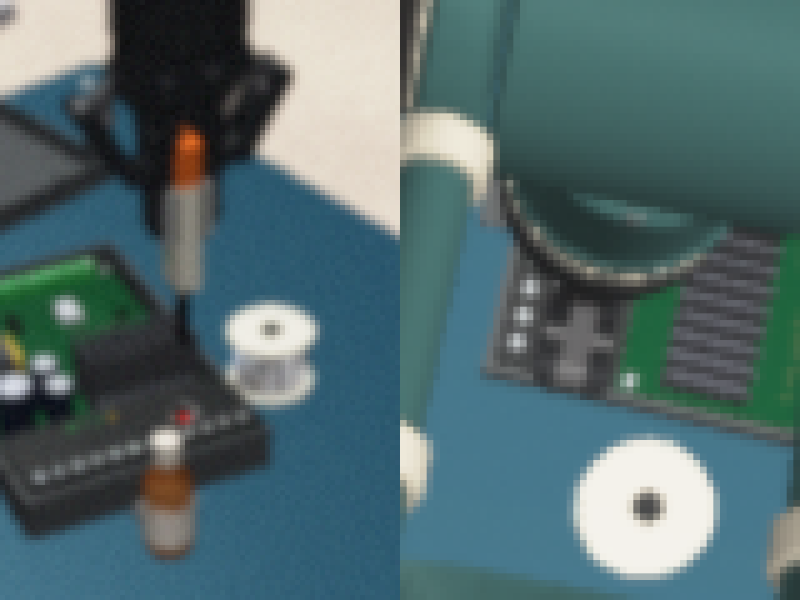

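The scene crop shows the pen hanging over the terminal cover, tip at about (184,345) and red button at about (184,415). The top view is blocked by the arm. Next I check whether the tip is under the TCP.

Run:
```python
from h import *
s=cv2.imread('f_scene_raw.png'); x,y,z=.5773,-.1009,.3355; zt=z-.2467
print('pred tip',proj('scene',[[x,y,zt]]),'captop',proj('scene',[[x,y,zt+.137]]), 'barrel bottom',proj('scene',[[x,y,zt+.042]]))
print('pred btn top',proj('scene',[[.5773,-.101,.031]]),'hole ring',proj('scene',[[.5773,-.101,.036]]))
g=cv2.cvtColor(s,cv2.COLOR_BGR2GRAY)
print(g[166:184,238:256])
hs=cv2.cvtColor(s,cv2.COLOR_BGR2HSV); m=((hs[...,0]<8)|(hs[...,0]>172))&(hs[...,1]>100); m[:185]=0;m[205:]=0;m[:,:235]=0;m[:,262:]=0; ys,xs=np.where(m); print('red',xs.mean(),ys.mean(),len(xs))
# white barrel columns by row
for r in range(146,170,3): row=g[r,232:264]; c=np.where(row>row.max()*.7)[0]+232; print(r,c.min(),c.max(), proj('scene',[[x,y,zt+.09]])[0] if r==146 else '')
```

```text
pred tip [[246.56523152 177.96322282]] captop [[246.08158019 136.93024347]] barrel bottom [[246.4224206  166.03480751]]
pred btn top [[246.73326758 193.50289432]] hole ring [[246.71720967 192.19506959]]
[[ 66  80  83  83  86  90  98 110 125 129 132 123 107  87  83  83  81  81]
 [ 50  69  80  84  83  83  86  99 113 115 121 117 101  85  83  82  76  84]
 [ 39  53  72  84  84  82  79  79  83  84  92  97  91  83  82  81  82  79]
 [ 39  45  61  77  83  82  74  57  50  58  73  85  82  81  80  81  82  82]
 [ 38  39  45  64  79  83  70  50  29  49  70  82  82  82  84  81  81  81]
 [ 47  39  41  53  67  77  69  42  24  42  66  80  82  80  82  83  80  83]
 [ 53  48  46  47  58  67  59  33  25  46  68  81  81  78  82  82  84  95]
 [ 62  54  49  48  53  55  49  34  25  42  70  82  84  83  83  85  92 121]
 [ 57  50  49  51  46  49  50  33  26  42  69  84  82  82  82  84 101 151]
 [ 56  53  50  52  51  48  40  30  23  40  70  79  84  80  80  88 113 170]
 [ 50  50  51  48  48  51  42  27  18  34  57  74  79  82  84  87 114 177]
 [ 53  46  50  50  51  49  44  30  24  25  45  62  78  83  80  85 108 159]
 [ 51  48  45  49  44  41  41  33  23  28  39  58  76  81  83  85  94 131]
 [ 50  46  41  41  42  36  39  36  33  34  38  56  74  83  84  84  89 106]
 [ 44  45  39  38  36  36  39  39  38  36  38  51  68  80  81  82  83  97]
 [ 39  35  36  38  37  35  37  34  35  37  39  46  57  75  85  84  82  97]
 [ 40  38  35  36  37  38  38  36  36  38  34  37  44  62  79  82  90 114]
 [ 36  38  37  34  38  37  36  34  36  36  35  36  36  48  62  78  99 134]]
red 246.125 192.875 8
146 245 263 [246.25334043 151.71264817]
149 244 250 
152 244 250 
155 245 250 
158 244 250 
161 244 250 
164 243 250 
167 244 251
```

Tip predicted at (246.6,178.0), seen at about (246.2,178.5). Button predicted at (246.7,193.5), seen at (246.1,192.9). That is aligned to within about 1 mm, so I descend gently.

```bash
python3 -m creep '[{"slide":[0,0,0.3],"angular":[0,0,0]},{"slide":[0,0,0.5],"angular":[0,0,0]},{"slide":[0,0,0.5],"angular":[0,0,0]},{"slide":[0,0,0.3],"angular":[0,0,0]},{"slide":[0,0,0.2],"angular":[0,0,0]}]' | head -4
python3 -m creep '[{"slide":[0,0,0.05],"angular":[0,0,0]},{"slide":[0,0,0],"angular":[0,0,0]},{"slide":[0,0,0],"angular":[0,0,0]},{"slide":[0,0,0],"angular":[0,0,0]},{"slide":[0,0,0],"angular":[0,0,0]}]' | head -4
python3 -c "
from h import *
delta([.577,-.101,.2737],-13.8)"
```

```text
time: 12.15
tool_pos: [0.576, -0.1006, 0.2868]
tcp_rot: [-2.47, -1.936, 0.004]
wrist_force: [-0.1, -0.5, -1.3]
time: 12.57
tool_pos: [0.5774, -0.1009, 0.2892]
tcp_rot: [2.471, 1.938, 0.001]
wrist_force: [-0.1, -0.3, -0.6]
t 12.5667 tcp [ 0.5774 -0.1009  0.2892] F [-0.08 -0.28 -0.57] w 0.176 q [-0.22  0.2   1.91  0.    1.03  0.03]
err world mm [ -0.43  -0.08 -15.5 ] tool units [-0.007 -0.017  0.62 ]
yaw tool y -13.8 tilt [ 0.0014 -0.0003]
rot units [ 0.02  -0.001 -0.001]
```

Run:
```python
from h import *
im,d=shot('scene','g'); s=im[:,:,::-1]
cv2.imwrite('pics/g.png',cv2.resize(s[160:210,220:280],(720,600),interpolation=3))
print(proj('scene',[[.5774,-.1009,.0425],[.5774,-.1009,.031]]))
```

```text
[[246.69179748 190.51236545]
 [246.72885822 193.53094352]]
```

View pics/g.png

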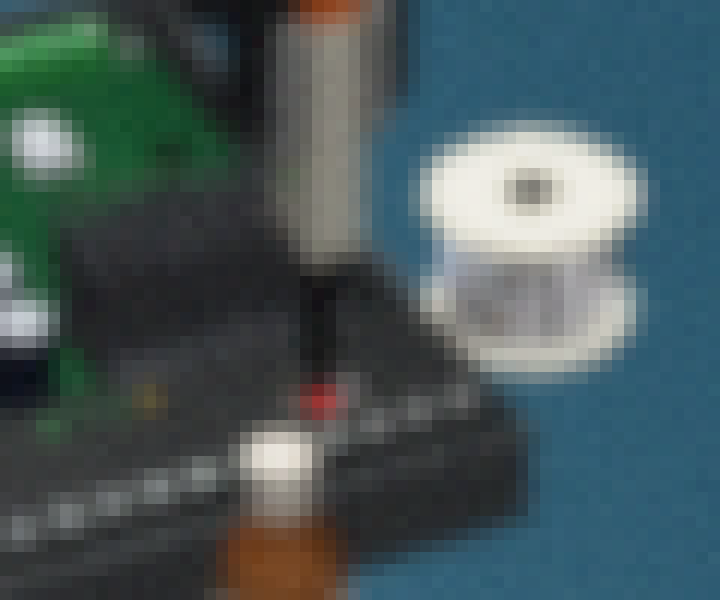

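The tip is right over the red button, tip at (318,375) and red at (322,402) in the crop. Pressing in small steps while watching the force.

```bash
python3 -m creep '[{"slide":[0,0,0.15],"angular":[0,0,0]},{"slide":[0,0,0.15],"angular":[0,0,0]},{"slide":[0,0,0.1],"angular":[0,0,0]},{"slide":[0,0,0],"angular":[0,0,0]}]' | head -4
python3 -m creep '[{"slide":[0,0,0.1],"angular":[0,0,0]},{"slide":[0,0,0],"angular":[0,0,0]},{"slide":[0,0,0],"angular":[0,0,0]}]' | head -4
python3 -m creep '[{"slide":[0,0,0.06],"angular":[0,0,0]},{"slide":[0,0,0],"angular":[0,0,0]},{"slide":[0,0,0],"angular":[0,0,0]}]' | head -4
python3 -m creep '[{"slide":[0,0,0.06],"angular":[0,0,0]},{"slide":[0,0,0],"angular":[0,0,0]},{"slide":[0,0,0],"angular":[0,0,0]}]' | head -4
```

```text
time: 12.95
tool_pos: [0.5768, -0.1008, 0.2776]
tcp_rot: [-2.472, -1.938, 0.001]
wrist_force: [-0.7, 0.4, -0.0]
time: 13.2
tool_pos: [0.5771, -0.1008, 0.2761]
tcp_rot: [-2.472, -1.939, 0.0]
wrist_force: [-0.4, -0.2, 1.0]
time: 13.45
tool_pos: [0.5772, -0.1009, 0.2747]
tcp_rot: [2.472, 1.938, 0.0]
wrist_force: [-0.6, 0.2, 2.0]
time: 13.7
tool_pos: [0.5772, -0.1009, 0.2736]
tcp_rot: [2.472, 1.938, 0.001]
wrist_force: [-0.9, 0.1, 5.3]
```

```bash
python3 -m creep '[{"slide":[0,0,0.04],"angular":[0,0,0]},{"slide":[0,0,0],"angular":[0,0,0]},{"slide":[0,0,0],"angular":[0,0,0]},{"slide":[0,0,0],"angular":[0,0,0]}]' | head -4
python3 -c "
from h import *
im,d=shot('scene','h'); cv2.imwrite('pics/h.png',cv2.resize(im[160:210,220:280,::-1],(720,600),interpolation=3))"
python3 -m creep '[{"slide":[0,0,0],"angular":[0,0,0]}]'
```

```text
time: 14.03
tool_pos: [0.5774, -0.1009, 0.2734]
tcp_rot: [2.472, 1.938, 0.001]
wrist_force: [-3.4, 0.1, 9.2]
time: 14.17
tool_pos: [0.5773, -0.1009, 0.2734]
tcp_rot: [2.472, 1.938, 0.001]
wrist_force: [-3.7, 1.2, 10.0]
width: 0.178
```

View pics/h.png

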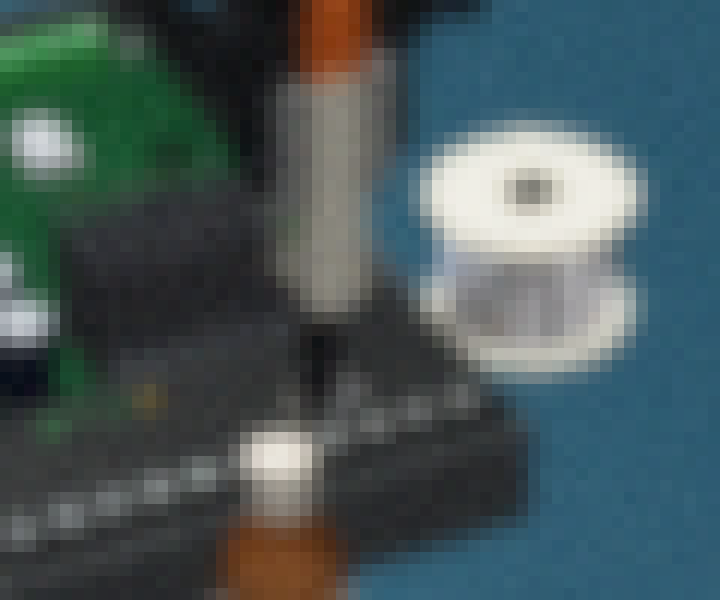

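The pen tip is in the recess. The TCP stopped at 0.2734, so the tip is at 26.7 mm against 27 mm expected, and the force rose to 10 N against the hard stop, so the button was fully down for about 0.4 s. Now up.

```bash
python3 -m creep '[{"slide":[0,0,-0.2],"angular":[0,0,0]},{"slide":[0,0,-0.4],"angular":[0,0,0]},{"slide":[0,0,-0.5],"angular":[0,0,0]},{"slide":[0,0,-0.6],"angular":[0,0,0]},{"slide":[0,0,-0.6],"angular":[0,0,0]}]' | head -4
python3 -m creep '[{"slide":[0,0,-0.5],"angular":[0,0,0]},{"slide":[0,0,-0.3],"angular":[0,0,0]},{"slide":[0,0,0],"angular":[0,0,0]},{"slide":[0,0,0],"angular":[0,0,0]},{"slide":[0,0,0],"angular":[0,0,0]}]' | head -4
python3 - <<'E'
from h import *
x,y,z=bot.read_state()['tool_pos']
im,d=shot('scene','i'); cv2.imwrite('pics/i.png',cv2.resize(im[120:210,210:282,::-1],(480,600),interpolation=3))
print('pred tip',proj('scene',[[x,y,z-.2467],[x,y,z-.2467+.042]]))
delta([.5472,-.2597,.34],-13.8)
E
```

```text
time: 14.58
tool_pos: [0.5769, -0.1008, 0.3303]
tcp_rot: [-2.472, -1.938, 0.0]
wrist_force: [-0.2, 0.6, -0.1]
time: 15.0
tool_pos: [0.5767, -0.1008, 0.3486]
tcp_rot: [-2.471, -1.938, 0.001]
wrist_force: [-0.4, 0.1, -1.3]
pred tip [[246.70978981 174.23848406]
 [246.56994989 162.13928879]]
t 15.05 tcp [ 0.5766 -0.1007  0.3482] F [-0.52 -0.12 -0.85] w 0.185 q [-0.22  0.14  1.86 -0.    1.14  0.03]
err world mm [ -29.4  -158.96   -8.24] tool units [-6.455  0.376  0.329]
yaw tool y -13.8 tilt [-0.002   0.0004]
rot units [-0.03   0.001 -0.001]
```

View pics/i.png

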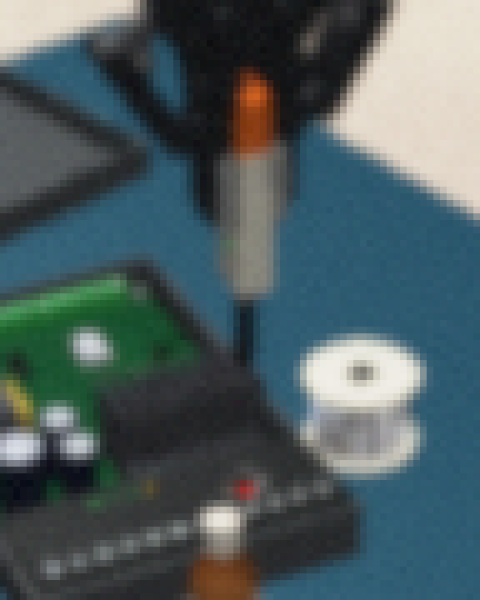

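The button shows red again at (245,488), and the tip is where predicted. Carrying the pen over the heat sink with its tip at about 100 mm.

```bash
python3 -m creep '[{"slide":[-0.5,0.05,0],"angular":[0,0,0]},{"slide":[-0.9,0.05,0],"angular":[0,0,0]},{"slide":[-0.9,0.05,0],"angular":[0,0,0]},{"slide":[-0.9,0.05,0],"angular":[0,0,0]},{"slide":[-0.9,0.05,0],"angular":[0,0,0]}]' | head -4
python3 -m creep '[{"slide":[-0.9,0.05,0],"angular":[0,0,0]},{"slide":[-0.8,0.05,0],"angular":[0,0,0]},{"slide":[-0.5,0.03,0],"angular":[0,0,0]},{"slide":[-0.15,0,0],"angular":[0,0,0]},{"slide":[0,0,0],"angular":[0,0,0]}]' | head -4
python3 -m creep '[{"slide":[0,0,0],"angular":[0,0,0]},{"slide":[0,0,0],"angular":[0,0,0]},{"slide":[0,0,0],"angular":[0,0,0]},{"slide":[0,0,0],"angular":[0,0,0]}]' | head -4
python3 -c "
from h import *
delta([.5473,-.2600,.2697],-13.8)"
```

```text
time: 15.47
tool_pos: [0.558, -0.2034, 0.3485]
tcp_rot: [-2.471, -1.938, 0.002]
wrist_force: [-0.2, -0.0, 0.0]
time: 15.88
tool_pos: [0.5474, -0.2607, 0.3488]
tcp_rot: [-2.473, -1.936, 0.001]
wrist_force: [-0.3, 0.4, -0.3]
time: 16.22
tool_pos: [0.5481, -0.2588, 0.3495]
tcp_rot: [-2.471, -1.94, -0.0]
wrist_force: [-0.1, -0.6, -1.0]
t 16.2167 tcp [ 0.5481 -0.2588  0.3495] F [-0.14 -0.6  -0.97] w 0.177 q [-0.48  0.18  1.82  0.    1.15 -0.24]
err world mm [ -0.78  -1.23 -79.76] tool units [-0.056 -0.019  3.19 ]
yaw tool y -13.72 tilt [0.0001 0.0002]
rot units [ 0.    -0.002  0.019]
```

```bash
python3 -m creep '[{"slide":[-0.03,-0.02,0.4],"angular":[0,0,0]},{"slide":[-0.02,0,0.6],"angular":[0,0,0]},{"slide":[0,0,0.6],"angular":[0,0,0]},{"slide":[0,0,0.4],"angular":[0,0,0]},{"slide":[0,0,0.2],"angular":[0,0,0]}]' | head -4
python3 -m creep '[{"slide":[0,0,0.1],"angular":[0,0,0]},{"slide":[0,0,0],"angular":[0,0,0]},{"slide":[0,0,0],"angular":[0,0,0]},{"slide":[0,0,0],"angular":[0,0,0]},{"slide":[0,0,0],"angular":[0,0,0]}]' | head -4
python3 - <<'E'
from h import *
delta([.5473,-.2600,.2697],-13.8)
x,y,z=bot.read_state()['tool_pos']
for n in('scene','top'): im,d=shot(n,'j')
s=cv2.imread('j_scene_raw.png');t=cv2.imread('j_top_raw.png')
c=np.zeros((600,800,3),np.uint8); c[:,:400]=cv2.resize(s[130:202,190:238],(400,600),interpolation=3); c[:,400:]=cv2.resize(t[160:235,310:360],(400,600),interpolation=3); cv2.imwrite('pics/j.png',c)
print('pred tip',proj('scene',[[x,y,z-.2467]]),'can',proj('scene',[[.5473,-.26,.018]]),proj('scene',[[x,y,.018]]))
E
```

```text
time: 16.63
tool_pos: [0.5463, -0.2601, 0.2919]
tcp_rot: [-2.469, -1.937, 0.002]
wrist_force: [-0.2, -0.1, -1.0]
time: 17.05
tool_pos: [0.5474, -0.261, 0.293]
tcp_rot: [2.471, 1.937, 0.001]
wrist_force: [-0.7, 0.1, -1.1]
t 17.05 tcp [ 0.5474 -0.261   0.293 ] F [-0.67  0.1  -1.14] w 0.176 q [-0.49  0.23  1.86  0.    1.05 -0.25]
err world mm [ -0.14   1.02 -23.26] tool units [ 0.039 -0.017  0.93 ]
yaw tool y -13.8 tilt [ 0.0016 -0.0008]
rot units [ 0.025  0.006 -0.001]
pred tip [[222.97085547 164.0628717 ]] can [[223.58352533 171.23896235]] [[223.36851094 171.12508593]]
```

View pics/j.png

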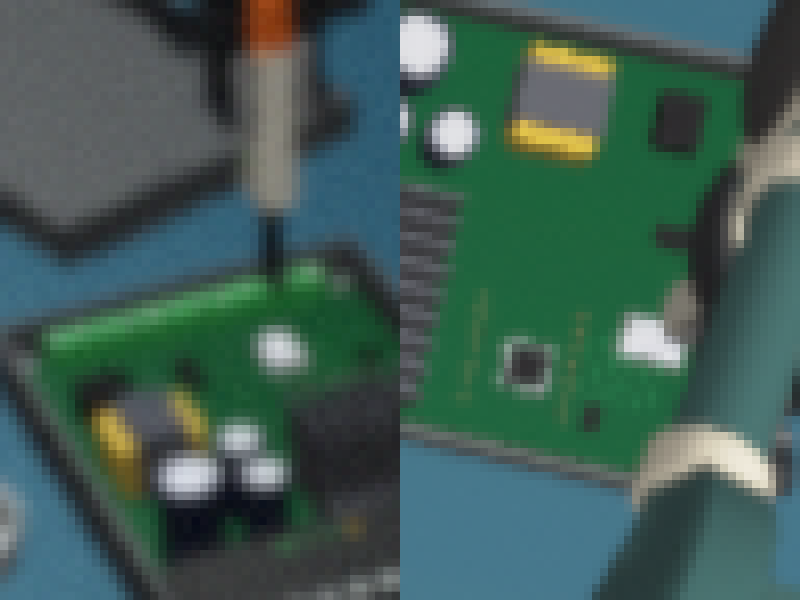

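The scene crop shows the tip (272,280) directly above the can (280,350), within a pixel of the prediction. Lowering gently to about 5 mm above it.

```bash
python3 -m creep '[{"slide":[0.03,0,0.1],"angular":[0,0,0]},{"slide":[0,0,0.15],"angular":[0,0,0]},{"slide":[0,0,0.15],"angular":[0,0,0]},{"slide":[0,0,0.12],"angular":[0,0,0]},{"slide":[0,0,0.08],"angular":[0,0,0]}]' | head -4
python3 -m creep '[{"slide":[0,0,0.05],"angular":[0,0,0]},{"slide":[0,0,0],"angular":[0,0,0]},{"slide":[0,0,0],"angular":[0,0,0]},{"slide":[0,0,0],"angular":[0,0,0]},{"slide":[0,0,0],"angular":[0,0,0]}]' | head -4
python3 -c "
from h import *
delta([.5473,-.2600,.2702],-13.8)
s=cv2.imread('a_scene_raw.png');H,S,V=cv2.split(cv2.cvtColor(s,cv2.COLOR_BGR2HSV)); m=(S<45)&(V>150); m[:164]=0;m[180:]=0;m[:,:214]=0;m[:,232:]=0; ys,xs=np.where(m); print(len(xs),xs.mean(),ys.mean(),plane('scene',xs.mean(),ys.mean(),.018))"
```

```text
time: 17.57
tool_pos: [0.5469, -0.2599, 0.276]
tcp_rot: [-2.471, -1.938, 0.001]
wrist_force: [-0.6, -0.0, -1.3]
time: 17.98
tool_pos: [0.5473, -0.2601, 0.2759]
tcp_rot: [2.472, 1.938, 0.0]
wrist_force: [0.3, 1.4, -1.0]
t 17.9833 tcp [ 0.5473 -0.2601  0.2759] F [ 0.3   1.4  -0.97] w 0.179 q [-0.48  0.24  1.88 -0.    1.02 -0.24]
err world mm [-0.04  0.12 -5.74] tool units [ 0.004 -0.003  0.23 ]
yaw tool y -13.8 tilt [ 0.0004 -0.0002]
rot units [ 0.007  0.002 -0.   ]
15 223.13333333333333 171.46666666666667 [ 0.54927714 -0.25987871  0.018     ]
```

```bash
python3 -m creep '[{"slide":[0,0.03,0.06],"angular":[0,0,0]},{"slide":[0,0,0.06],"angular":[0,0,0]},{"slide":[0,0,0.05],"angular":[0,0,0]},{"slide":[0,0,0.04],"angular":[0,0,0]},{"slide":[0,0,0.02],"angular":[0,0,0]}]' | head -4
python3 -m creep '[{"slide":[0,0,0],"angular":[0,0,0]},{"slide":[0,0,0],"angular":[0,0,0]},{"slide":[0,0,0],"angular":[0,0,0]},{"slide":[0,0,0],"angular":[0,0,0]},{"slide":[0,0,0],"angular":[0,0,0]}]' | head -4
python3 - <<'E'
from h import *
delta([.548,-.2600,.2702],-13.8)
x,y,z=bot.read_state()['tool_pos']
for n in('scene','top'): im,d=shot(n,'k')
s=cv2.imread('k_scene_raw.png');t=cv2.imread('k_top_raw.png')
c=np.zeros((600,800,3),np.uint8); c[:,:400]=cv2.resize(s[140:188,202:234],(400,600),interpolation=3); c[:,400:]=cv2.resize(t[160:235,310:360],(400,600),interpolation=3); cv2.imwrite('pics/k.png',c)
print('pred tip',proj('scene',[[x,y,z-.2467]]),'can',proj('scene',[[.548,-.26,.018]]), 'barrel bottom',proj('scene',[[x,y,z-.2467+.042]]))
print(cv2.cvtColor(s,cv2.COLOR_BGR2GRAY)[154:178,214:234])
E
```

```text
time: 18.4
tool_pos: [0.5478, -0.2602, 0.2696]
tcp_rot: [-2.472, -1.938, 0.0]
wrist_force: [0.9, -0.2, -0.7]
time: 18.82
tool_pos: [0.548, -0.2603, 0.27]
tcp_rot: [2.472, 1.938, 0.0]
wrist_force: [-0.1, -0.4, -1.9]
t 18.8167 tcp [ 0.548  -0.2603  0.27  ] F [-0.06 -0.35 -1.91] w 0.179 q [-0.48  0.25  1.88  0.    1.01 -0.24]
err world mm [0.01 0.25 0.16] tool units [ 0.01  -0.002 -0.006]
yaw tool y -13.8 tilt [ 0.0002 -0.0001]
rot units [ 0.003  0.    -0.   ]
pred tip [[223.2987094  169.96117888]] can [[223.41659384 171.31409738]] barrel bottom [[222.70180778 159.34013445]]
[[ 66  71  79  78  88  88  99 114 130 132 133 124 103  86  84  84  80  86
   82  81]
 [ 78  83  83  85  87  93  98 114 126 132 135 122 102  88  83  85  87  85
   82  82]
 [ 87  89  89  89  87  95 100 114 127 131 133 122 102  88  86  85  86  87
   82  82]
 [ 91  90  88  91  90  92 103 112 128 131 132 124 103  86  84  83  86  82
   87  83]
 [ 88  91  90  87  92  95  99 113 123 134 131 124 103  88  81  79  75  75
   80  85]
 [ 88  86  89  87  90  91  94 109 123 129 130 120  92  77  72  64  63  60
   68  78]
 [ 89  90  
[... 819 characters left out ...]
  62  57
   57  58]
 [ 67  64  64  63  64  70  91 125 140 139 131 108  76  62  62  62  61  61
   58  56]
 [ 60  61  64  63  62  68 102 152 185 194 184 155 106  75  64  64  61  57
   54  52]
 [ 62  62  63  64  61  65  93 146 192 202 194 171 124  87  65  63  64  59
   57  47]
 [ 61  64  66  63  65  66  79 118 154 172 161 143 118  85  68  65  66  64
   59  48]
 [ 55  62  64  63  63  62  70  84 113 122 114 103  90  76  68  69  65  67
   62  56]
 [ 52  56  63  65  60  61  63  70  81  85  78  76  71  69  68  71  71  65
   64  56]
 [ 53  62  67  64  62  63  64  67  68  66  67  65  69  69  62  63  61  60
   57  56]
 [ 61  63  61  64  61  63  63  61  66  59  66  64  62  61  57  55  54  53
   48  49]]
```

View pics/k.png

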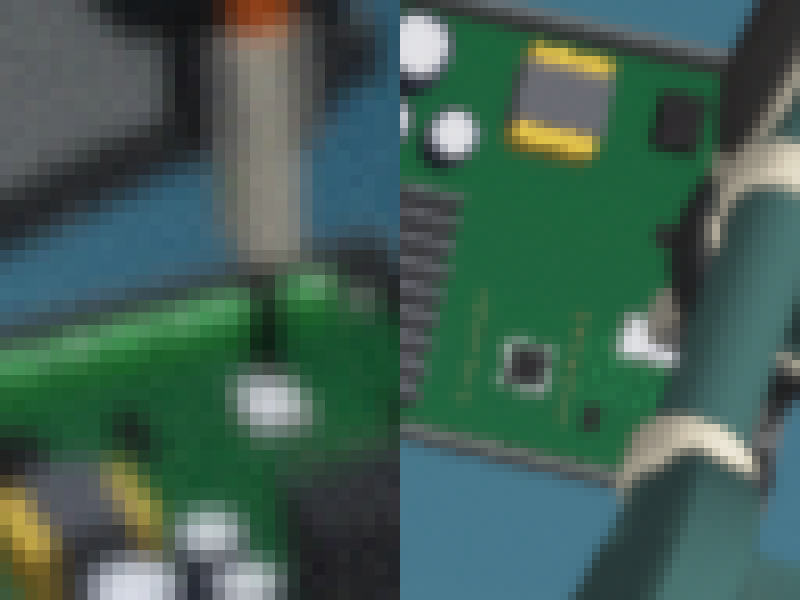

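Tip and can are close in the picture, so I compare this patch with the first picture to see where the nose covers the can.

Run:
```python
from h import *
a=cv2.cvtColor(cv2.imread('a_scene_raw.png'),cv2.COLOR_BGR2GRAY).astype(int);k=cv2.cvtColor(cv2.imread('k_scene_raw.png'),cv2.COLOR_BGR2GRAY).astype(int)
print(a[164:178,216:230]);print((k-a)[164:178,216:230])
x,y,z=.548,-.2603,.270
th=np.radians(-13.8); ux=np.array([np.cos(th),np.sin(th),0]);uy=np.array([-np.sin(th),np.cos(th),0]); c=np.array([.548,-.26,.018])
print('can corners',proj('scene',[c+sx*.0065*ux+sy*.0105*uy for sx,sy in((1,1),(1,-1),(-1,-1),(-1,1))]))
print('bottom',proj('scene',[c-[0,0,.005]+sx*.0065*ux+sy*.0105*uy for sx,sy in((1,1),(1,-1),(-1,-1),(-1,1))]))
K,D,T=cam('scene'); d=T[:3,:3][2]; f=-np.array([d[0],d[1],0])/np.hypot(d[0],d[1])
print('tip near edge',proj('scene',[np.array([x,y,z-.2467])+.003*f,np.array([x,y,z-.2467])-.003*f]))
```

```text
[[102 108 114 120 115 110 107 103  98  88  86  81  73  72]
 [121 120 116 112  99  90  84  76  77  72  70  68  66  65]
 [104 101  89  81  76  72  69  66  64  58  60  63  60  61]
 [ 81  73  69  67  63  68  65  62  59  60  58  59  56  58]
 [ 67  67  65  62  64  66  72  74  65  57  60  58  59  57]
 [ 64  64  61  62  74  96 113 120 101  81  62  59  62  58]
 [ 61  59  62  69  94 136 172 180 161 115  77  63  60  61]
 [ 61  58  63  65  99 154 196 206 189 154 106  72  61  58]
 [ 61  61  61  68  90 143 187 202 192 169 122  78  62  62]
 [ 59  61  61  61  74 112 153 163 154 140 116  84  65  63]
 [ 61  61  62  59  61  84 108 115 111  97  91  73  62  64]
 [ 62  59  61  62  63  69  82  82  76  74  71  64  65  64]
 [ 60  61  62  60  62  59  64  68  61  64  64  62  60  60]
 [ 62  61  60  62  61  59  61  62  61  63  62  58  57  56]]
[[  1  -1   4   4   2 -10 -44 -59 -33  -6   1   2   3   4]
 [  4   0   0  -1   3  -8 -35 -41 -26 -10  -2   1   0   3]
 [  5   1   2   4   2  -8 -29 -37 -21  -1   3   0   0   2]
 [  1   3   3   3  -1 -11 -32 -35 -17  -5   1   2   4   1]
 [  2   3   0   5   1 -10 -29 -38 -21
[... 179 characters left out ...]
 1   0   3   3   6]
 [  2   3   0  -3   3   3   5   0   2   2   2   9   3   1]
 [  7   2   4   5   5   6   1   9   7   3   2   1   3   2]
 [  3   2   1   3   9   0   5   7   3   6  -1   3   6   5]
 [  1   6  -1  -1   0   1  -1   3   2   2   0   5   3   7]
 [  7   3   0   3   2   8   4  -2   6   1   5   7   2   3]
 [ -1   3   1   1   2   2   5  -3   5   1   0   3   0  -1]]
can corners [[222.84552137 173.37161629]
 [220.43334201 170.2401753 ]
 [223.97899286 169.28859363]
 [226.4251363  172.39724522]]
bottom [[222.91693186 174.60677339]
 [220.5094282  171.46794232]
 [224.04643498 170.5141285 ]
 [226.48771893 173.63016925]]
tip near edge [[223.21874808 170.46319004]
 [223.35961968 169.47008996]]
```

The nose covers the can only to row 169.6, against about 170.2 predicted. Tip and can share the same offset of about 0.4 px, so the tip is over the can's middle to within about 2 mm. The height tied to the button's hard stop gives a tip z of 23.6 mm, 5.6 mm above the can. One settling check, then I hand in.

```bash
python3 -m creep '[{"slide":[0,0,0],"angular":[0,0,0]},{"slide":[0,0,0],"angular":[0,0,0]},{"slide":[0,0,0],"angular":[0,0,0]}]'
python3 - <<'E'
from h import *
delta([.548,-.2600,.2702],-13.8)
s=cv2.imread('k_scene_raw.png'); hs=cv2.cvtColor(s,cv2.COLOR_BGR2HSV); m=((hs[...,0]<8)|(hs[...,0]>172))&(hs[...,1]>100); m[:185]=0;m[205:]=0;m[:,:235]=0;m[:,262:]=0; print('red px',m.sum(),np.argwhere(m).mean(0))
print(np.abs(bot.read_state()['joint_vel']).max()); print(order.finish_job())
E
```

```text
time: 19.17
tool_pos: [0.548, -0.2602, 0.27]
tcp_rot: [2.472, 1.938, 0.0]
wrist_force: [0.2, 0.6, -1.1]
width: 0.177
t 19.1667 tcp [ 0.548  -0.2602  0.27  ] F [ 0.25  0.63 -1.06] w 0.177 q [-0.48  0.25  1.88 -0.    1.01 -0.24]
err world mm [0.04 0.23 0.24] tool units [ 0.009 -0.    -0.01 ]
yaw tool y -13.8 tilt [ 0.0001 -0.    ]
rot units [ 0.001  0.    -0.   ]
red px 8 [192.875 246.125]
0.002125851265963377
the job is handed in; nothing more can be done
None
```

I took the white, orange-capped pen from the stand, pressed the reset button with its tip, and carried it over the heat sink. I handed in at about 19 s with the pen still held, hovering above the oscillator can. No verdict came back.

- **Button press:** the button reached its hard stop with the tip at about 26.7 mm (27 mm expected) and the force rising to 10 N. In the last picture the red button top shows exactly as it did before the press.
- **Hover:** the tip is about 5.6 mm above the can, going by the height at the button's hard stop. The pen is still and upright, and its yaw matches the can's long side (-13.8°). The grip opening, 15 mm, matches the 16 mm barrel.
- **Disagreements:** the two cameras put the can's middle 2 mm apart in x, so I held the tip between them. The last picture showed the tip about 0.6 px (about 2 mm) higher than predicted. Most of that was an offset the can shared, and both are within tolerance. The top camera could not check the hover because the arm blocked it.
- **Other things on the bench:** I saw nothing bumped along the way, but I did not re-measure their positions at the end.

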